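# Unpack a pump shaft sleeve and hold it down in the V-block

### The job

Swing both flaps of the carton right back over its sides, take out the shaft sleeve (the longer of the two bronze tubes) and lay it in the V of the magnetic V-block, along the groove and centred on the block's length. Do not drop it in or ram it down; leave the short bush in the carton and the other things on the bench where they are. Finish holding: when you stop, the gripper must still be pressing the sleeve firmly down, harder than its own weight, so that it bears on both faces of the V, ready for marking out.

Things in the scene. Friction and masses are not known exactly. Their poses are not given: they have to be found in the camera images.
- carton: Open corrugated spare-part carton, 216 (its x) by 138 (its y) by 100 mm high, walls 4 mm; stands fixed on the bench. Origin: centre of its underside, z up. One tube lies in each of its two compartments (101 mm long, one towards +x, one towards -x), along x. The two narrow end flaps are already folded down outside the end walls (they reach 18 mm beyond them).
- carton_pad (a point): Centre of the carton's grey foam pad, whose top is 35 mm above the bench. Two foam rails (10 mm high, 10 mm wide, inner faces 24 mm either side of the centre line) run along the carton's x and keep the tubes from rolling; a card divider, 5 mm thick, crosses the middle, its top 60 mm above the bench.
- flap_left (a joint): Hinge of the long flap on the carton's +y side, rad. 0 = flap lying closed and level, 1.57 = upright, up to 2.8 = folded back outwards and down; each flap starts sprung half up, at 0.75 to 1.1. The flap is 206 mm long, 65 mm wide, 3 mm thick, weighs 20 g and stays at whatever angle it is left.
- flap_right (a joint): The same for the long flap on the carton's -y side; grows as this flap opens towards -y.
- flap_left_hinge (a point): Middle of the left flap's hinge line, on the carton's rim, 100 mm above the bench and 67 mm to +y of the carton's centre; the hinge line runs along the carton's x.
- flap_right_hinge (a point): Middle of the right flap's hinge line, on the rim, 67 mm to -y of the carton's centre.
- flap_left_edge (a point): Middle of the left flap's free edge, 65 mm from its hinge line.
- flap_right_edge (a point): Middle of the right flap's free edge, 65 mm from its hinge line.
- sleeve: The shaft sleeve: bronze tube, outside diameter 50 mm, 90 mm long, 0.5 to 0.8 kg. Origin: middle of the tube, on its axis; its x is the axis. It starts lying level on the foam pad in either compartment, axis 60 mm above the bench, along the carton's x.
- bush: The short bush: bronze tube, outside diameter 50 mm, only 45 mm long; origin in its middle, x along its axis. Lies in the carton's other compartment and stays there.
- vblock: Magnetic steel V-block, switched on and so fixed fast to the bench: 100 mm long (its x, along the groove), 64 mm wide (y), 70 mm high. Origin: centre of its underside, z up. Along its top a 90 degree V, 44 mm wide at the top and 22 mm deep, both faces at 45 degrees, flat shoulders 10 mm wide either side. A round switch stands out 16 mm from its -x end. Bronze is not attracted.
- vface_left: The V's face on the block's +y side (its frame is the block's).
- vface_right: The V's face on the block's -y side (its frame is the block's).
- v_seat (a point): Where the middle of the sleeve is when it is seated and centred: 83.4 mm above the bench over the middle of the V-block, 13.4 mm above the block's shoulders. Axes as the block's: x along the groove.
- hammer: Hammer 280 mm long lying on the bench, a bystander.
- wrench: Wrench 180 mm long lying on the bench, a bystander.
- screwdriver: Screwdriver with a wooden handle, 170 mm long, lying on the bench, a bystander.
- wear_ring: Flat steel ring, 110 mm across and 16 mm high, lying on the bench, a bystander.
- tin: Upright white tin, 84 mm across, 150 mm high, a bystander.
- die_grinder: Air die grinder, about 230 mm long and 45 mm high, lying on the bench, a bystander.
Mind the look-alikes: they are no part of the job. What is shaped like the vblock but green, pink or turquoise is not meant.

How it is judged:
On the way, in this order (a step that is already met when the one before it is completed fails the run):
1. both carton flaps are swung back, past 2.0 rad (115 degrees) (value of joint each of flap_left, flap_right above 2 rad), for 0.2 s.
2. the sleeve is lifted clear of the carton, its axis more than 130 mm above the bench (height (world z) of sleeve above 0.13 m), for 0.1 s.
At the end, for the whole second after the job is handed in: Fingers press the sleeve (over 5 N): over 6 N on each V face; axis within 3 mm sideways, 2 mm above or 3 mm below the seat height, parallel within 0.05 rad, middle within 13 mm of the block's, still; both flaps past 2.0 rad; the bush in the carton (all of step 1 and distance between sleeve and v_seat below 0.013 m and z of sleeve in the frame of v_seat between -0.003 and 0.002 m and y of sleeve in the frame of v_seat between -0.003 and 0.003 m and angle between the x axis of sleeve and the x axis of v_seat, either way round below 0.05 rad and contact force between sleeve and vface_left above 6 N and contact force between sleeve and vface_right above 6 N and contact force between the fingers and sleeve above 5 N and linear speed of sleeve below 0.02 m/s and z of bush in the frame of carton below 0.08 m and horizontal distance between bush and carton below 0.1 m); the arm keeps its last pose, push and grip.
It fails at once if the sleeve is dropped (falls free of the fingers faster than 0.45 m/s, as from 10 mm up) (contact force between the fingers and sleeve below 0.1 N and linear speed of sleeve above 0.45 m/s).
It fails at once if the sleeve is rammed into the V-block (more than 70 N on a face) (contact force between sleeve and vface_left above 70 N or contact force between sleeve and vface_right above 70 N).
It fails at once if the short bush is taken out of the carton (height (world z) of bush above 0.11 m).
It fails at once if a bystander on the bench is shifted by more than 40 mm (distance of any of hammer, wrench, screwdriver, wear_ring, tin, die_grinder from where it was at the start of the episode above 0.04 m).
It also fails if it takes over 72 s, if anything falls off the work surface, if the arm or the gripper's body presses on something with over 40 N, if the wrist force passes 120 N, or if a joint passes its speed limit or range.

### The arm

A 6-joint arm with a two-finger parallel gripper is mounted at the origin on the work surface. World frame = base frame: x ahead of the robot, y to its left, z up, the work surface at z = 0. Lengths are in m, angles in rad, forces in N, time in s.
With the tool pointing down it reaches from about 0.225 to 0.875 m from the base axis. Payload 3.4 kg.
Tool frame: the origin (TCP) lies between the finger pads; the fingertips stand 22 mm ahead of it and the grasp point (between the pads) lies 3 mm ahead of it (manip.finger_overhang is the distance from the TCP to the fingertips, in m); z points along the fingers, y is the line along which they close (so a half turn about z gives the same grasp; the last joint's range is limited). The gripper opens to 85 mm and grips with 20 to 120 N. Pads are 22 mm wide; open, the fingers measure 114 mm over their backs; the gripper's body (76 mm by 85 mm) begins 54 mm behind the grasp point. The pads swing forward as they close: fully open they stand 13 mm farther back than shut.
Start: joints at [1.185, 0.276, 1.505, -0, 1.361, -0.121], TCP at [0.151, 0.555, 0.253] pointing down, gripper open.
Joint ranges: [-2.89, 2.89], [-0.75, 2.08], [0.22, 2.7], [-1.18, 4.32], [0.11, 2.71], [-2.7, 2.7]. Speed limits (rad/s): [2.57, 2.57, 3.14, 3.14, 3.14, 3.14].

### API

Orientations are given as a unit quaternion [w, x, y, z].
In Python, from rig import get_state, eyes, order, manip gives the robot as it stands.
- The arm moves only by the tool drive_tool, never from a script. Its argument "rows" is a list of rows, each a list of 4 numbers: the shift along the tool's x, y, z in units of 25 mm (1.0 is 25 mm), then the turn about the tool's z in units of 6 degrees (1.0 is 6 degrees). A call has exactly 8 rows; each row is the pose to reach, as a shift and turn from the pose commanded when the call began, along the tool's axes at that moment; what a row does not reach only later rows make up. A row lasts 1/12 s, in which the tool goes at most 41.7 mm and 7.16 degrees, less where a joint would pass 70% of its speed; a pose out of reach is approached as far as the arm can. A call with a gripper value outside its range is refused whole. "grip" is the finger opening in mm, from 0 to 85.4, set as the call begins (left out, the last holds). The fingers move at their own pace and stop on an object; "newtons" is the grip in N (left out, the last holds). Time passes only in rows, so rows that repeat a pose let the fingers close, or fill a call up. It gives the time, the measured TCP pose, the force, the opening and the grip force at its end, in the units of the state.
- get_state(): the state, without advancing time (a new reading comes with each control period).
- eyes.get_image(name): name is "scene" or "top" or "wrist"; returns (picture, depth): 480x640x3 uint8, red, green, blue; 480x640 float32, m along the optical axis (not along the pixel's ray), 0 where there is no reading.
- eyes.camera_info(name): a dict with "fx", "fy", "cx", "cy" (pixels), "R" (3x3) and "t" (3): a world point X has camera coordinates R X + t. Camera axes: x right, y down, z forward; pixel columns grow to the right and rows downward; lengths in m; the calibration is good to about 2 mm. A picture is of the moment at which its call begins: read the wrist's pose just before it. camera_info takes no time and is no camera call; for the wrist camera it gives the pose at the moment of the call.
- order.sign_off(): hands the job in; it is judged then, once.
The state is a dict: "clock": time; "qpos": joint angles; "qd": joint speeds; "effort": joint torques, N m; "position": TCP position; "ee_rot": TCP orientation; "contact_force": force on the tool from outside, world axes, zero at the start; "moment": the same for the moment, N m; "width": finger opening in m; "gripper_force": force on a finger pad.
Only numpy, scipy, OpenCV 4.12 (cv2) and the standard library are available. Lean on these libraries where they do the work, as an engineer would, in place of code of your own. Each camera call takes 0.05 s, during which the arm holds its last target. There are 200 camera calls.

## Working session

There is one attempt and no reset: what is moved stays moved. The work goes in short steps, Python scripts to look and compute and a tool call to move; the robot and the scene stay as the last step left them, time stands still between calls to the robot, and variables do not carry over. Pictures are saved under pics/ and viewed, at most 10 in all, crops included, and the job is handed in when it is done.

Besides the shell and the picture viewer there is one more tool, called after "Call:" in YAML: its name, and indented under it one key for each argument. drive_tool: Moves the arm, as the interface text tells. Its arguments: {"type":"object","properties":{"rows":{"type":"array","items":{"type":"array","items":{"type":"number"}}},"grip":{"type":"number"},"newtons":{"type":"number"}},"required":["rows"]}

```bash
mkdir -p pics; ls
python3 - <<'E'
from rig import get_state, eyes, order, manip
import cv2,numpy as np
print(get_state())
for n in ("scene","top"):
    im,d=eyes.get_image(n); np.savez(f"pics/{n}0.npz",im=im,d=d); cv2.imwrite(f"pics/{n}0.png",im[:,:,::-1]); print(n,eyes.camera_info(n))
E
```

```text
pics
{'clock': 0.0, 'qpos': array([ 1.18497854e+00,  2.76576691e-01,  1.50614383e+00, -1.21954082e-05,
        1.36072319e+00, -1.21023186e-01]), 'qd': array([ 7.14746270e-05, -1.14331310e-03, -2.67918325e-04,  7.04586150e-04,
        8.48829589e-04,  7.44251556e-04]), 'effort': array([ 1.70202304e-03, -4.16760743e+01, -2.45807862e+01,  2.57618797e-05,
        1.09243824e-02, -9.48351158e-06]), 'position': array([0.1503147 , 0.55448245, 0.25244587]), 'ee_rot': array([-2.26272975e-04,  1.32009516e-01,  9.91248017e-01, -8.97460929e-04]), 'contact_force': array([-0.02184751, -0.13008406, -0.41503646]), 'moment': array([-0.06118184,  0.00883429, -0.01021744]), 'gripper_force': 0.0, 'width': 0.08521314980847189}
scene {'fx': 436.1729947914865, 'fy': 436.1729947914865, 'cx': 317.2960894739576, 'cy': 246.9623931805409, 'R': array([[ 0.36148729,  0.93226797,  0.01426074],
       [ 0.70508659, -0.26332593, -0.65841655],
       [-0.61006544,  0.24806428, -0.75251862]]), 't': array([-0.28804521, -0.37008675,  1.36520919])}
top {'fx': 577.5727509196279, 'fy': 577.5727509196279, 'cx': 319.8888282266479, 'cy': 240.62095920270997, 'R': array([[ 0.0205232 , -0.99964427,  0.01703335],
       [-0.99308614, -0.02235218, -0.11524019],
       [ 0.11557993, -0.01455049, -0.9931916 ]]), 't': array([0.04169618, 0.6217948 , 1.10415493])}
```

View pics/top0.png

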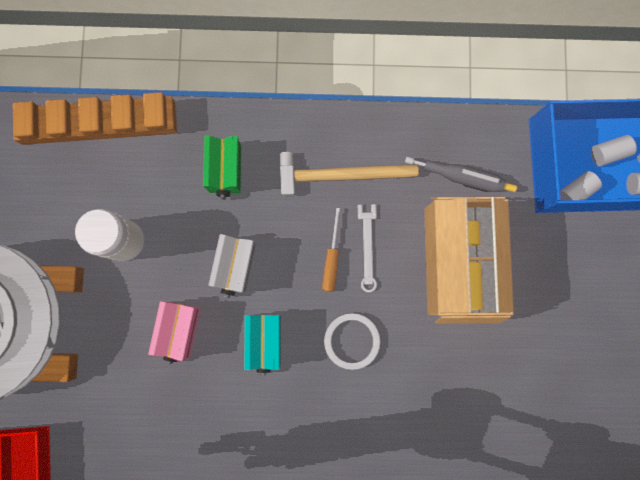

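View pics/scene0.png

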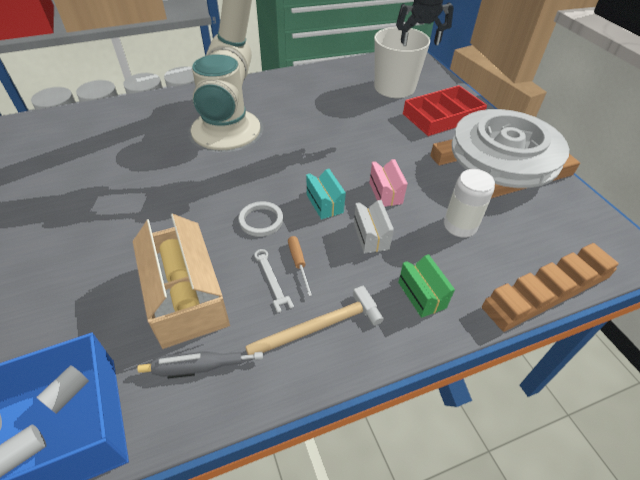

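The top view shows the grey V-block at about (232,264). The carton is around (470,260), with its left flap wide at cols 428-468 and its right flap nearly edge-on at col 503. The sleeve is in the near compartment (rows 262-310) and the bush in the far one (rows 222-245). The scene view agrees.

```bash
cat > h.py <<'E'
import numpy as np,cv2
from rig import get_state, eyes, order, manip
def cloud(d,c):
    v,u=np.mgrid[:480,:640]
    P=np.stack([(u-c["cx"])/c["fx"]*d,(v-c["cy"])/c["fy"]*d,d],-1)
    P=(P-c["t"])@c["R"]; P[d==0]=np.nan; return P
def ray(u,v,c,z):
    r=c["R"].T@np.array([(u-c["cx"])/c["fx"],(v-c["cy"])/c["fy"],1]); o=-c["R"].T@c["t"]
    return o+r*(z-o[2])/r[2]
def rect(P,m):
    q=P[m][:,:2].astype(np.float32); (c,s,a)=cv2.minAreaRect(q*1000); return np.round(c,1),np.round(s,1),round(a,1),len(q)
E
python3 - <<'E'
from h import *
for n in("top","scene"):
    z=np.load(f"pics/{n}0.npz");im=z["im"].astype(int);c=eyes.camera_info(n);P=cloud(z["d"],c)
    X,Y,Z=P[...,0],P[...,1],P[...,2]
    print(n,"bench z",np.nanmedian(Z[abs(Z)<.03]),"cam",-c["R"].T@c["t"])
    hsv=cv2.cvtColor(z["im"],cv2.COLOR_RGB2HSV)
    ctr=ray(232,264,eyes.camera_info("top"),.07);print(ctr)
    near=np.hypot(X-ctr[0],Y-ctr[1])<.075
    m=near&(Z>.064)&(Z<.078);print("vblock top",rect(P,m),np.nanmedian(Z[m]))
    # carton
    cc=ray(468,260,eyes.camera_info("top"),.1);print(cc)
    near=(abs(X-cc[0])<.15)&(abs(Y-cc[1])<.13)
    m=near&(Z>.02);print("carton all",rect(P,m),np.nanmax(Z[m]))
    g=near&(hsv[...,0]>20)&(hsv[...,0]<30)&(hsv[...,1]>150)&(Z>.04)&(Z<.1)
    k,l,s,ce=cv2.connectedComponentsWithStats(g.astype(np.uint8))
    for i in range(1,k):
        if s[i,4]>60: q=P[l==i];print("gold",s[i],np.nanmin(q,0).round(3),np.nanmax(q,0).round(3))
    for x in np.arange(-.09,.1,.03):
        r=near&(abs(X-cc[0]-x)<.004)&(Z>.02)
        q=P[r];q=q[np.argsort(q[:,1])]
        if abs(x)<.04:print(round(x,2),[(round(a*1000),round(b*1000)) for a,b in q[::max(1,len(q)//40),1:]])
E
```

```text
top bench z -0.00047440926378010265 cam [0.48902191 0.07164581 1.16758293]
[0.56829629 0.22157416 0.07      ]
vblock top (array([571.3, 225.6]), array([ 64.6, 100. ]), 79.9, 845) 0.06844541872750137
[ 0.58314722 -0.22049483  0.1       ]
carton all (array([ 599.2, -249.8]), array([265.2, 181.9]), 1.6, 10133) 0.15472391442909578
gold [469 221  10  24 193] [ 0.617 -0.248  0.047] [ 0.66  -0.226  0.089]
gold [470 263  12  46 438] [ 0.495 -0.252  0.072] [ 0.58  -0.227  0.089]
-0.03 [(-301, 99), (-294, 109), (-289, 36), (-287, 36), (-284, 120), (-282, 34), (-280, 33), (-277, 129), (-276, 128), (-274, 130), (-272, 130), (-270, 35), (-267, 36), (-263, 44), (-259, 147), (-256, 147), (-250, 74), (-246, 77), (-242, 83), (-237, 79), (-234, 84), (-229, 87), (-226, 86), (-205, 150), (-202, 147), (-199, 144), (-197, 138), (-194, 137), (-191, 135), (-189, 128), (-186, 131), (-184, 125), (-182, 127), (-180, 121), (-177, 118), (-175, 118), (-172, 116), (-169, 110), (-167, 105), (-164, 104), (-162, 94), (-162, 41), (-162, 42), (-161, 79), (-161, 81)]
0.0 [(-299, 101), (-293, 107), (-288, 33), (-286, 117
[... 2336 characters left out ...]
, (-187, 134), (-183, 128), (-180, 127), (-177, 123), (-174, 120), (-170, 115), (-167, 112), (-163, 110), (-160, 104)]
0.03 [(-295, 102), (-294, 105), (-291, 108), (-287, 111), (-286, 114), (-282, 117), (-279, 119), (-277, 122), (-274, 127), (-272, 36), (-270, 37), (-268, 132), (-266, 136), (-265, 136), (-263, 138), (-262, 141), (-261, 38), (-261, 142), (-259, 47), (-258, 46), (-257, 46), (-256, 45), (-253, 47), (-253, 47), (-251, 147), (-204, 150), (-201, 148), (-199, 144), (-196, 143), (-193, 142), (-192, 140), (-189, 136), (-186, 133), (-184, 130), (-181, 129), (-178, 126), (-175, 124), (-173, 120), (-171, 117), (-169, 115), (-167, 113), (-165, 110), (-162, 109), (-160, 107), (-158, 104)]
```

Run:
```python
import cv2
a=cv2.imread("pics/top0.png")[180:340,400:540];b=cv2.imread("pics/scene0.png")[195:355,110:250]
cv2.imwrite("pics/crop1.png",cv2.resize(cv2.hconcat([a,b]),(800,457),interpolation=cv2.INTER_CUBIC))
```

```text
(no output)
```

View pics/crop1.png

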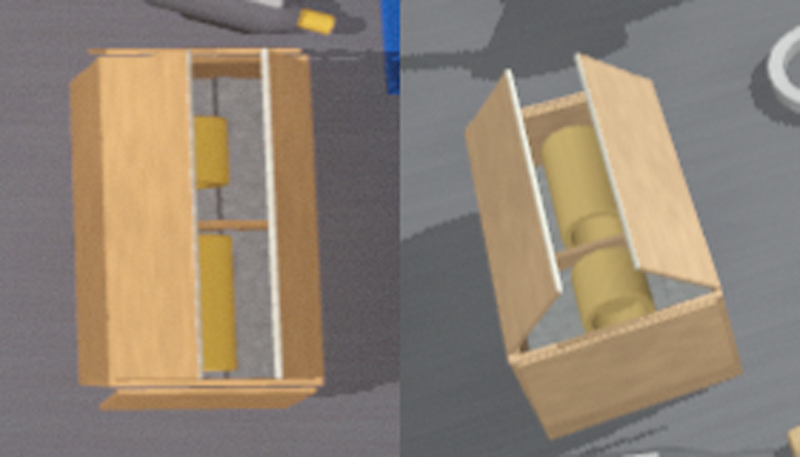

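```bash
cat >> h.py <<'E'
from scipy.spatial.transform import Rotation as Ro
def rot(s): return Ro.from_quat(s["ee_rot"],scalar_first=True).as_matrix()
def goto(p,yaw=None):
    "units for TCP target p (m), yaw = world direction of tool y, deg (mod 180)"
    s=get_state();R=rot(s);d=R.T@(np.array(p)-s["position"])/.025
    cur=np.degrees(np.arctan2(R[1,1],R[0,1])); t=0
    if yaw is not None: t=-(((yaw-cur)+90)%180-90)/6
    print("tcp",s["position"].round(4),"yaw",cur.round(2),"F",s["contact_force"].round(2),"t",s["clock"],"-> row",d.round(2),round(t,2))
E
python3 - <<'E'
from h import *
print(manip.finger_overhang,dir(manip))
c=eyes.camera_info("wrist");s=get_state();print(rot(s).T@(-c["R"].T@c["t"]-s["position"]),(c["R"]@rot(s)).round(2),c["fx"])
goto([.50,.24,.36],80)
E
```

```text
0.022 ['MotionError', '__class__', '__delattr__', '__dict__', '__dir__', '__doc__', '__eq__', '__format__', '__ge__', '__getattribute__', '__getstate__', '__gt__', '__hash__', '__init__', '__init_subclass__', '__le__', '__lt__', '__module__', '__ne__', '__new__', '__reduce__', '__reduce_ex__', '__repr__', '__setattr__', '__sizeof__', '__str__', '__subclasshook__', '__weakref__', 'finger_overhang']
[ 0.07202342  0.00037658 -0.11958512] [[-0.    1.    0.  ]
 [-0.96 -0.   -0.28]
 [-0.28 -0.    0.96]] 408.35881363544064
tcp [0.1503 0.5545 0.2525] yaw 74.83 F [ 0.04  0.72 -1.03] t 0.1 -> row [-16.79  -8.49  -4.29] -0.86
```

Call:
drive_tool:
  rows:
    - [-19.7,-8.3,-2,-0.9]
    - [-19.7,-8.3,-2,-0.9]
    - [-19.7,-8.3,-2,-0.9]
    - [-19.7,-8.3,-2,-0.9]
    - [-19.7,-8.3,-2,-0.9]
    - [-19.7,-8.3,-2,-0.9]
    - [-19.7,-8.3,-2,-0.9]
    - [-19.7,-8.3,-2,-0.9]
  grip: 0

```text
clock: 0.77
position: [0.413, 0.3489, 0.2843]
ee_rot: [-0.0, 0.085, 0.996, -0.0]
contact_force: [0.3, 1.0, 0.7]
width: 0.0003
gripper_force: 0.0
```

Run:
```python
from h import *
goto([.571,.226,.30],80)
```

```text
tcp [0.413  0.3489 0.2843] yaw 80.23 F [0.35 0.98 0.72] t 0.7667 -> row [-7.06 -3.77 -0.63] 0.04
```

Call:
drive_tool:
  rows:
    - [-7.1,-3.8,-0.6,0]
    - [-7.1,-3.8,-0.6,0]
    - [-7.1,-3.8,-0.6,0]
    - [-7.1,-3.8,-0.6,0]
    - [-7.1,-3.8,-0.6,0]
    - [-7.1,-3.8,-0.6,0]
    - [-7.1,-3.8,-0.6,0]
    - [-7.1,-3.8,-0.6,0]

```text
clock: 1.43
position: [0.5701, 0.2269, 0.2986]
ee_rot: [-0.001, 0.085, 0.996, 0.0]
contact_force: [0.2, 0.5, -0.4]
width: 0.0003
gripper_force: 0.0
```

Run:
```python
from h import *
c=eyes.camera_info("wrist");im,d=eyes.get_image("wrist");np.savez("pics/w1.npz",im=im,d=d)
cv2.imwrite("pics/w1.png",im[:,:,::-1]);print(get_state()["qd"].round(3))
P=cloud(d,c);X,Y,Z=P.transpose(2,0,1)
near=np.hypot(X-.571,Y-.226)<.075
print("bench",np.nanmedian(Z[abs(Z)<.02]))
m=near&(Z>.066)&(Z<.074);r=rect(P,m);print(r,np.nanmedian(Z[m]))
# groove bottom
a=np.radians(-10.);u=np.array([np.cos(a),np.sin(a)]);n=np.array([-u[1],u[0]])
s=(X-.571)*u[0]+(Y-.226)*u[1];t=(X-.571)*n[0]+(Y-.226)*n[1]
for s0 in(-.03,0,.03):
    k=(abs(s-s0)<.006)&(abs(t)<.05)
    for lo in np.arange(-.036,.037,.004):
        q=k&(abs(t-lo)<.002); print((int(lo*1000),round(float(np.nanmedian(Z[q])*1000),1)),end=" ")
    print()
goto([.597,-.229,.25],92)
```

```text
[ 0.017 -0.011  0.003 -0.002 -0.002 -0.002]
bench -0.0009440992653912236
(array([570.1, 227.9]), array([ 64.1, 100.2]), 79.8, 3428) 0.06875185392344862
(-36, -0.5) (-32, 66.5) (-28, 68.8) (-24, 68.8) (-20, 68.1) (-16, 65.0) (-12, 61.0) (-8, 56.7) (-4, 52.8) (0, 45.4) (3, 45.2) (7, 53.0) (11, 57.2) (15, 61.0) (19, 64.7) (23, 68.5) (27, 69.0) (31, 69.0) (35, nan) 
(-36, 348.8) (-32, 341.5) (-28, 332.2) (-24, 332.5) (-20, 331.5) (-16, 64.6) (-12, 60.8) (-8, 56.8) (-4, 324.7) (0, 313.8) (3, 323.2) (7, 53.1) (11, 57.3) (15, 61.5) (19, 65.2) (23, 332.1) (27, 332.4) (31, 333.2) (35, 345.5) 
(-36, -0.6) (-32, 68.9) (-28, 69.1) (-24, 69.0) (-20, 68.5) (-16, 65.1) (-12, 60.3) (-8, 56.5) (-4, 52.7) (0, 45.3) (3, 47.3) (7, 52.9) (11, 57.4) (15, 60.9) (19, 65.2) (23, 68.5) (27, 69.1) (31, 68.9) (35, nan) 
tcp [0.5697 0.2274 0.2989] yaw 80.27 F [-0.92  0.6  -0.51] t 1.4833 -> row [ -4.17 -17.81   1.95] -1.96
  return np.nanmean(a, axis, out=out, keepdims=keepdims)
```

View pics/w1.png

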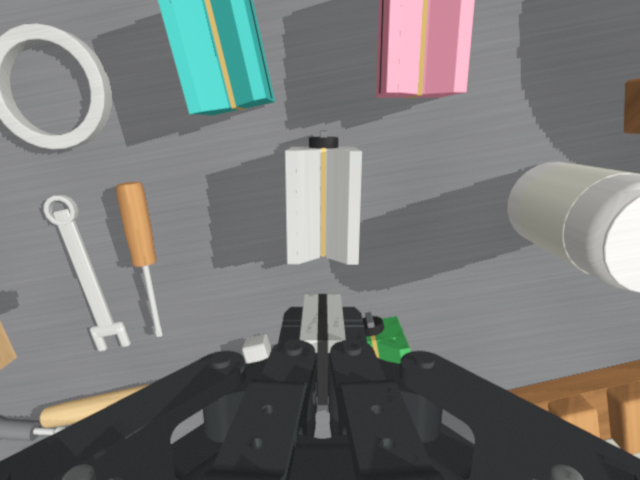

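The wrist view shows the grey block centred near (323,205), with its switch towards the robot at (323,142). The groove profile puts the seat at (0.570, 0.228), yaw -10.2°. Next I go to the carton.

Call:
drive_tool:
  rows:
    - [-4.2,-17.8,2,-2]
    - [-4.2,-17.8,2,-2]
    - [-4.2,-17.8,2,-2]
    - [-4.2,-17.8,2,-2]
    - [-4.2,-17.8,2,-2]
    - [-4.2,-17.8,2,-2]
    - [-4.2,-17.8,2,-2]
    - [-4.2,-17.8,2,-2]

```text
clock: 2.15
position: [0.5901, -0.1018, 0.2635]
ee_rot: [0.0, -0.021, 1.0, 0.0]
contact_force: [1.4, 0.0, 0.9]
width: 0.0
gripper_force: 0.0
```

Run:
```python
from h import *
goto([.597,-.229,.25],92)
```

```text
tcp [ 0.5901 -0.1018  0.2635] yaw 92.38 F [1.4  0.03 0.91] t 2.15 -> row [-0.07 -5.1   0.54] 0.06
```

Call:
drive_tool:
  rows:
    - [-0.1,-5.1,0.5,0]
    - [-0.1,-5.1,0.5,0]
    - [-0.1,-5.1,0.5,0]
    - [-0.1,-5.1,0.5,0]
    - [-0.1,-5.1,0.5,0]
    - [-0.1,-5.1,2.5,0]
    - [-0.1,-5.1,3,0]
    - [-0.1,-5.1,3,0]

```text
clock: 2.82
position: [0.5953, -0.2249, 0.1837]
ee_rot: [-0.004, -0.021, 1.0, 0.003]
contact_force: [-0.8, -1.0, -1.0]
width: -0.0001
gripper_force: 0.0
```

Run:
```python
from h import *
goto([.597,-.229,.134],92)
c=eyes.camera_info("wrist");im,d=eyes.get_image("wrist");cv2.imwrite("pics/w2.png",im[:,:,::-1])
```

```text
tcp [ 0.5953 -0.2249  0.1837] yaw 92.37 F [-0.8  -1.02 -1.05] t 2.8167 -> row [-0.08 -0.18  1.99] 0.06
```

View pics/w2.png

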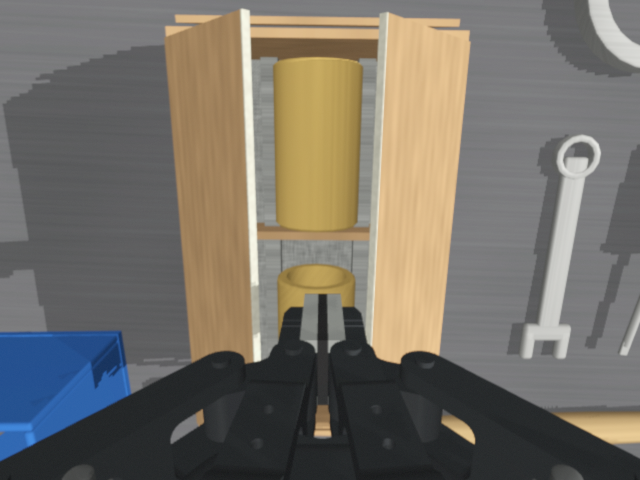

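The wrist view shows the closed fingers between the flap edges (cols 250 and 375). The sleeve is at (318,145) in the near compartment and the bush is behind the divider. Next I sweep the left flap (+y).

Call:
drive_tool:
  rows:
    - [-0.1,-0.2,0.8,0]
    - [-0.1,-0.2,1.5,0]
    - [-0.1,-0.2,1.5,0]
    - [-0.1,0.3,1.5,0]
    - [-0.1,0.8,1.5,0]
    - [-0.1,1.3,1.5,0]
    - [-0.1,1.8,1.5,0]
    - [-0.1,2.3,1.5,0]

```text
clock: 3.53
position: [0.599, -0.1698, 0.1521]
ee_rot: [0.001, -0.02, 1.0, -0.0]
contact_force: [-0.0, -0.9, -0.3]
width: 0.0001
gripper_force: 0.3
```

Run:
```python
from h import *
goto([.597,-.135,.139])
```

```text
tcp [ 0.599  -0.1698  0.1521] yaw 92.27 F [-0.   -0.87 -0.35] t 3.5333 -> row [0.02 1.39 0.52] 0
```

Call:
drive_tool:
  rows:
    - [0,0.4,0.1,0]
    - [0,0.8,0.3,0]
    - [0,1.2,0.5,0]
    - [0,1.4,0.5,0]
    - [0,1.4,0.5,0]
    - [0,0.4,0.3,0]
    - [0,-0.8,0,0]
    - [0,-2,0,0]

```text
clock: 4.2
position: [0.6015, -0.2226, 0.1521]
ee_rot: [0.001, -0.02, 1.0, -0.001]
contact_force: [0.5, -0.7, -0.3]
width: -0.0003
gripper_force: 0.0
```

Run:
```python
from h import *
goto([.6,-.325,.139])
```

```text
tcp [ 0.6015 -0.2226  0.1521] yaw 92.31 F [ 0.54 -0.75 -0.33] t 4.2 -> row [ 0.22 -4.09  0.53] 0
```

Call:
drive_tool:
  rows:
    - [0.2,-0.6,0,0]
    - [0.2,-1.1,0,0]
    - [0.2,-1.6,0,0]
    - [0.2,-2.1,0,0]
    - [0.2,-2.6,0,0]
    - [0.2,-3.1,0.2,0]
    - [0.2,-3.6,0.4,0]
    - [0.2,-4.1,0.5,0]

```text
clock: 4.87
position: [0.5993, -0.3248, 0.1371]
ee_rot: [-0.001, -0.02, 1.0, 0.001]
contact_force: [-0.6, 1.4, 0.2]
width: -0.0001
gripper_force: 0.2
```

Run:
```python
from h import *
goto([.6,-.325,.139])
```

```text
tcp [ 0.5993 -0.3248  0.1371] yaw 92.25 F [-0.6   1.38  0.2 ] t 4.8667 -> row [-0.03 -0.01 -0.08] 0
```

Call:
drive_tool:
  rows:
    - [0,0.5,-0.5,0]
    - [2.4,3.8,-5.7,0]
    - [2.4,3.8,-5.7,0]
    - [2.4,3.8,-5.7,0]
    - [2.4,3.8,-5.7,0]
    - [2.4,3.8,-5.7,0]
    - [2.4,3.8,-5.7,0]
    - [2.4,3.8,-5.7,0]

```text
clock: 5.53
position: [0.536, -0.2316, 0.2808]
ee_rot: [0.0, -0.02, 1.0, -0.0]
contact_force: [-0.7, 0.4, -0.3]
width: 0.0003
gripper_force: 0.0
```

Run:
```python
from h import *
c=eyes.camera_info("wrist");im,d=eyes.get_image("wrist");print(get_state()["qd"].round(3))
tc=eyes.camera_info("top");ti,td=eyes.get_image("top");sc=eyes.camera_info("scene");si,sd=eyes.get_image("scene")
cv2.imwrite("pics/w3.png",cv2.resize(cv2.hconcat([im[:,:,::-1],si[:,:,::-1]]),(800,300),interpolation=cv2.INTER_AREA))
for n,im,d,c in(("wrist",im,d,c),("top",ti,td,tc),("scene",si,sd,sc)):
    P=cloud(d,c);X,Y,Z=P.transpose(2,0,1);hsv=cv2.cvtColor(im,cv2.COLOR_RGB2HSV)
    near=(abs(X-.597)<.12)&(abs(Y+.23)<.07)
    g=near&(hsv[...,0]>=18)&(hsv[...,0]<32)&(hsv[...,1]>115)&(Z>.045)&(Z<.095)
    k,l,s,_=cv2.connectedComponentsWithStats(g.astype(np.uint8))
    for i in range(1,k):
        if s[i,4]<150: continue
        q=P[l==i];t=q[q[:,2]>.072];print(n,s[i],rect(q,q[:,2]>.072),"top z",np.percentile(q[:,2],[50,90,98]).round(4),"x ext",np.nanpercentile(q[:,0],[.5,99.5]).round(4))
        # circle fit across axis, yaw 2.3deg
        a=np.radians(2.3);v=-np.sin(a)*(t[:,0]-.54)+np.cos(a)*(t[:,1]+.23)
        A=np.c_[2*v,2*t[:,2],np.ones(len(v))];x=np.linalg.lstsq(A,v**2+t[:,2]**2,rcond=None)[0];print("  axis off",x[0].round(4),"z",x[1].round(4),"r",np.sqrt(x[2]+x[0]**2+x[1]**2).round(4))
    for nm,y0,sg in(("L",-.163,1),("R",-.297,-1)):
        f=(abs(X-.59)<.07)&((Y-y0)*sg>.008)&((Y-y0)*sg<.07)&(Z>.03)&(Z<.17)
        if f.sum()>50:
            p=np.polyfit((Y[f]-y0)*sg,Z[f],1);print(n,nm,f.sum(),"slope deg",np.degrees(np.arctan(p[0])).round(1))
goto([.54,-.23,.15],92.3)
```

```text
[-0.004  0.023  0.007  0.001  0.003  0.002]
wrist [ 296  156   60  114 6254] (array([ 535.9, -228.8]), array([90.4, 43.3]), 1.4, 5658) top z [0.0808 0.0837 0.0845] x ext [0.4909 0.5805]
  axis off 0.0014 z 0.0597 r 0.0241
wrist L 12523 slope deg 24.0
wrist R 12251 slope deg 21.0
top [454 221  26  25 590] (array([ 638.1, -226.7]), array([44.1, 45.5]), 1.7, 511) top z [0.0808 0.0854 0.0874] x ext [0.6161 0.6599]
  axis off -0.0012 z 0.0651 r 0.0204
top [ 455  262   28   48 1205] (array([ 537.1, -230.1]), array([89.3, 45. ]), 1.8, 1060) top z [0.0809 0.0853 0.0868] x ext [0.4924 0.581 ]
  axis off -0.0003 z 0.0647 r 0.0206
top L 2034 slope deg 23.7
top R 985 slope deg 20.9
scene L 1477 slope deg 24.1
scene R 1648 slope deg 21.0
tcp [ 0.5358 -0.232   0.2789] yaw 92.21 F [-0.67  1.    0.33] t 5.6833 -> row [-0.19  0.06  5.15] -0.02
```

View pics/w3.png

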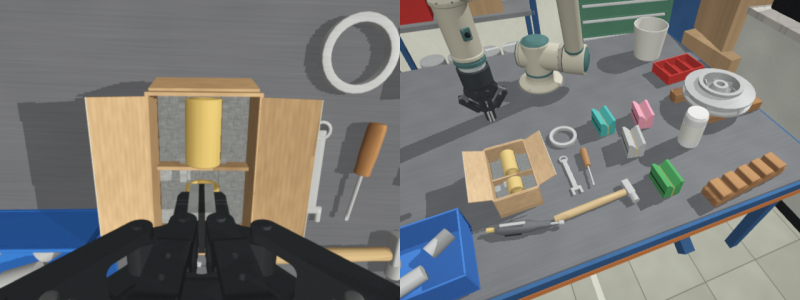

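Both flaps are at about 2.72 and 2.77 rad. The wrist view puts the sleeve at (0.5365, -0.229) with its axis at z 0.060. Next I open to 75 mm and descend.

Call:
drive_tool:
  rows:
    - [0,0.1,1,0.1]
    - [0,0.1,2,0.1]
    - [0,0.1,3,0.1]
    - [0,0.1,4,0.1]
    - [0,0.1,5,0.1]
    - [0,0.1,5,0.1]
    - [0,0.1,5,0.1]
    - [0,0.1,5,0.1]
  grip: 75
  newtons: 60

```text
clock: 6.35
position: [0.5365, -0.2298, 0.1561]
ee_rot: [0.0, -0.014, 1.0, -0.0]
contact_force: [-0.1, -1.4, 0.4]
width: 0.0754
gripper_force: 0.0
```

Run:
```python
from h import *
goto([.5365,-.2292,.072],91.7); print(get_state()["width"])
```

```text
tcp [ 0.5365 -0.2298  0.1561] yaw 91.61 F [-0.12 -1.4   0.39] t 6.35 -> row [0.   0.02 3.37] -0.01
0.07543658217011896
```

Call:
drive_tool:
  rows:
    - [0,0,0.6,0]
    - [0,0,1.2,0]
    - [0,0,1.8,0]
    - [0,0,2.3,0]
    - [0,0,2.8,0]
    - [0,0,3.1,0]
    - [0,0,3.3,0]
    - [0,0,3.3,0]

```text
clock: 7.02
position: [0.5361, -0.2294, 0.0734]
ee_rot: [0.0, -0.014, 1.0, -0.0]
contact_force: [-0.0, -0.1, -0.6]
width: 0.0755
gripper_force: 0.0
```

Run:
```python
from h import *
goto([.5365,-.2292,.072],91.7)
c=eyes.camera_info("wrist");im,d=eyes.get_image("wrist");cv2.imwrite("pics/w4.png",im[:,:,::-1])
```

```text
tcp [ 0.5361 -0.2294  0.0734] yaw 91.62 F [-0.05 -0.05 -0.55] t 7.0167 -> row [-0.02  0.01  0.06] -0.01
```

View pics/w4.png

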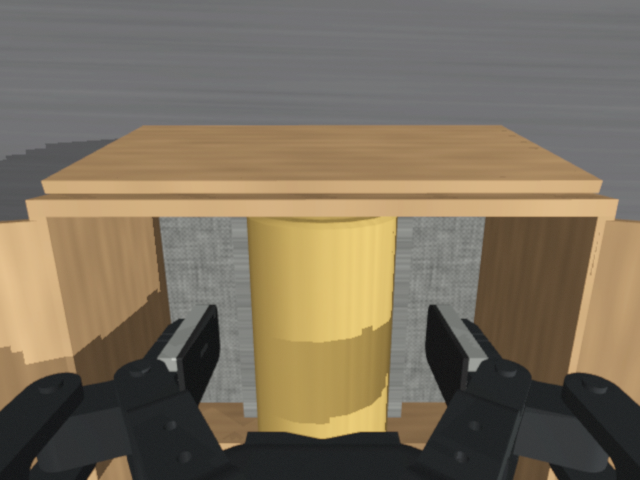

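The sleeve (cols 248-395) sits centred between the fingers (220 and 427). Next I close on it.

Call:
drive_tool:
  rows:
    - [0,0,0,0]
    - [0,0,0,0]
    - [0,0,0,0]
    - [0,0,0,0]
    - [0,0,0,0]
    - [0,0,0,0]
    - [0,0,0,0]
    - [0,0,0,0]
  grip: 40
  newtons: 70

```text
clock: 7.73
position: [0.5366, -0.2295, 0.0748]
ee_rot: [0.001, -0.014, 1.0, -0.001]
contact_force: [-0.2, -0.2, 5.3]
width: 0.0477
gripper_force: 72.2
```

Call:
drive_tool:
  rows:
    - [0,0,-0.1,0]
    - [0,0,-0.3,0]
    - [0,0,-0.6,0]
    - [0,0,-1,0]
    - [0,0,-1.5,0]
    - [0,0,-2,0]
    - [0,0,-2.5,0]
    - [0,0,-3,0]

```text
clock: 8.4
position: [0.5356, -0.229, 0.1493]
ee_rot: [-0.0, -0.014, 1.0, 0.0]
contact_force: [0.8, -0.9, -7.9]
width: 0.0474
gripper_force: 73.2
```

Run:
```python
from h import *
goto([.5705,.2279,.25],79.8)
c=eyes.camera_info("wrist");im,d=eyes.get_image("wrist");cv2.imwrite("pics/w5.png",im[:,:,::-1]);print(get_state()["gripper_force"],get_state()["moment"])
s=get_state();P=cloud(d,c);L=(P-s["position"])@rot(s)
hsv=cv2.cvtColor(im,cv2.COLOR_RGB2HSV);g=(hsv[...,0]>=18)&(hsv[...,0]<32)&(hsv[...,1]>115)&(L[...,2]<.05)&(abs(L[...,1])<.03)&(L[...,2]>-.03)
q=L[g];print(np.nanpercentile(q,[1,50,99],axis=0).round(4))
for lo in np.arange(.0,.05,.008):
    t=q[abs(q[:,0]-lo)<.003]
    if len(t)>20: print(lo.round(3),len(t),"near z",np.percentile(t[:,2],3).round(4),"ymid",(np.percentile(t[:,1],[1,99]).mean()).round(4))
```

```text
tcp [ 0.5356 -0.229   0.1493] yaw 91.63 F [ 0.77 -0.92 -7.93] t 8.4 -> row [-1.91 18.23 -4.02] 1.97
73.45261573791504 [-0.03811288 -0.01700541 -0.00853582]
[[-0.0278 -0.0219 -0.007 ]
 [ 0.018   0.0013 -0.0032]
 [ 0.0471  0.0244  0.0371]]
0.0 2196 near z -0.0067 ymid 0.0011
0.008 2306 near z -0.0068 ymid 0.0011
0.016 2442 near z -0.0067 ymid 0.0013
0.024 2562 near z -0.0068 ymid 0.0014
0.032 2692 near z -0.0068 ymid 0.0013
0.04 3639 near z -0.0068 ymid 0.0013
0.048 2715 near z -0.0061 ymid 0.0014
```

View pics/w5.png

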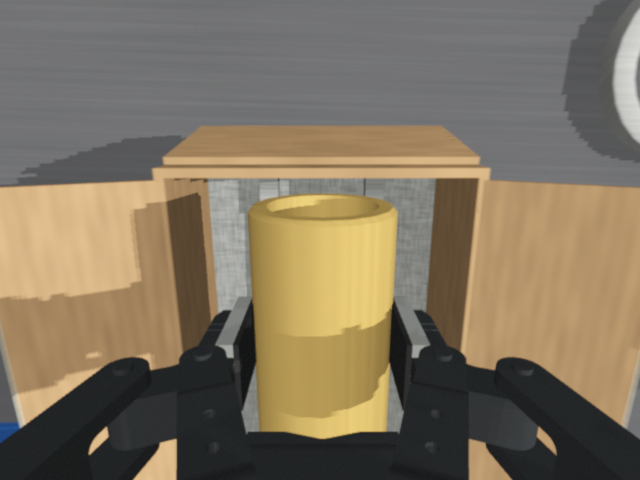

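The wrist view shows the sleeve hanging level between the pads, clear of the pad. I'll check it for slip before carrying.

```bash
cat >> h.py <<'E'
def hold():
    s=get_state();c=eyes.camera_info("wrist");im,d=eyes.get_image("wrist");L=(cloud(d,c)-s["position"])@rot(s)
    hsv=cv2.cvtColor(im,cv2.COLOR_RGB2HSV);g=(hsv[...,0]>=18)&(hsv[...,0]<32)&(hsv[...,1]>115)&(L[...,2]<.05)&(abs(L[...,1])<.03)&(L[...,2]>-.03)
    q=L[g];print("hold: top z",[np.percentile(q[abs(q[:,0]-x)<.003][:,2],3).round(4) for x in(.016,.04)],"xmax",np.percentile(q[:,0],99.5).round(4),"w",s["width"].round(4),"g",s["gripper_force"])
    # pad tips: dark pixels beside the tube
    k=(im.max(-1)<120)&(abs(abs(L[...,1])-.03)<.007)&(L[...,2]>-.03)&(L[...,2]<.04); print("tips z",np.nanpercentile(L[k][:,2],[50,90,99]).round(4) if k.sum()>20 else k.sum())
    goto([.5705,.2279,.25],79.8)
E
python3 -c "from h import *;hold()"
```

```text
Traceback (most recent call last):
  File "h.py", line 23, in hold
    q=L[g];print("hold: top z",[np.percentile(q[abs(q[:,0]-x)<.003][:,2],3).round(4) for x in(.016,.04)],"xmax",np.percentile(q[:,0],99.5).round(4),"w",s["width"].round(4),"g",s["gripper_force"])
                                                                                                                                                        ^^^^^^^^^^^^^^^^
AttributeError: 'float' object has no attribute 'round'
```

Call:
drive_tool:
  rows:
    - [0,0,-0.4,0]
    - [0,0,-0.8,0]
    - [0,0,-1.3,0]
    - [0,0,-1.8,0]
    - [0,0,-2.3,0]
    - [0,0,-2.6,0]
    - [0,0,-2.8,0]
    - [0,0,-2.8,0]
  newtons: 90

```text
clock: 9.17
position: [0.5362, -0.2294, 0.2194]
ee_rot: [0.001, -0.014, 1.0, -0.0]
contact_force: [-0.1, 0.0, -7.6]
width: 0.0468
gripper_force: 100.0
```

```bash
python3 -c "from h import *;hold()"
```

```text
Traceback (most recent call last):
  File "h.py", line 23, in hold
    q=L[g];print("hold: top z",[np.percentile(q[abs(q[:,0]-x)<.003][:,2],3).round(4) for x in(.016,.04)],"xmax",np.percentile(q[:,0],99.5).round(4),"w",s["width"].round(4),"g",s["gripper_force"])
                                                                                                                                                        ^^^^^^^^^^^^^^^^
AttributeError: 'float' object has no attribute 'round'
```

```bash
sed -i 's/s\["width"\].round(4)/round(float(s["width"]),4)/' h.py; python3 -c "from h import *;hold()"
```

```text
hold: top z [np.float64(-0.0092), np.float64(-0.0091)] xmax 0.0457 w 0.0469 g 100.02507448196411
tips z [-0.0157  0.0068  0.0136]
tcp [ 0.5355 -0.229   0.2179] yaw 91.63 F [ 0.33 -0.36 -7.86] t 9.2667 -> row [-1.92 18.23 -1.28] 1.97
```

No slip: the axis is 16 mm ahead of the TCP, centred and level. Carrying on to the block.

Call:
drive_tool:
  rows:
    - [-0.1,0.3,-0.2,0]
    - [-0.2,1,-0.5,0.1]
    - [-0.3,2,-0.8,0.2]
    - [-0.4,3.2,-1.1,0.4]
    - [-0.5,4.5,-1.3,0.5]
    - [-0.6,5.8,-1.3,0.7]
    - [-0.8,7.1,-1.3,0.9]
    - [-0.9,8.4,-1.3,1]

```text
clock: 9.93
position: [0.5522, -0.0164, 0.2506]
ee_rot: [-0.0, 0.039, 0.999, 0.0]
contact_force: [0.9, 0.7, -7.6]
width: 0.047
gripper_force: 100.2
```

Call:
drive_tool:
  rows:
    - [0,1.3,0,0.1]
    - [0,2.6,0,0.2]
    - [0,3.9,0,0.4]
    - [0,5.2,0,0.6]
    - [0,6.5,0,0.8]
    - [0,7.6,0,0.9]
    - [0,8.4,0,1]
    - [0,8.8,0,1]

```text
clock: 10.6
position: [0.5684, 0.2045, 0.2501]
ee_rot: [-0.001, 0.089, 0.996, 0.001]
contact_force: [-0.3, 0.5, -7.3]
width: 0.047
gripper_force: 100.3
```

```bash
python3 -c "from h import *;hold();goto([.5705,.2279,.13],79.8)"
```

```text
hold: top z [np.float64(-0.0092), np.float64(-0.0091)] xmax 0.0457 w 0.047 g 100.28629302978516
tips z [-0.0165  0.0049  0.012 ]
tcp [0.5686 0.2051 0.2502] yaw 79.82 F [ 0.16  3.01 -6.34] t 10.65 -> row [0.09 0.91 0.01] 0.0
tcp [0.5686 0.2051 0.2502] yaw 79.82 F [ 0.16  3.01 -6.34] t 10.65 -> row [0.08 0.9  4.81] 0.0
```

Call:
drive_tool:
  rows:
    - [0.1,0.8,0.5,0]
    - [0.1,0.8,1.2,0]
    - [0.1,0.8,2,0]
    - [0.1,0.8,2.8,0]
    - [0.1,0.8,3.6,0]
    - [0.1,0.8,4.3,0]
    - [0.1,0.8,4.7,0]
    - [0.1,0.8,4.7,0]

```text
clock: 11.32
position: [0.5683, 0.2196, 0.1305]
ee_rot: [-0.003, 0.091, 0.996, -0.001]
contact_force: [-1.0, 0.1, -7.4]
width: 0.047
gripper_force: 100.1
```

Run:
```python
from h import *
goto([.5705,.2268,.103],79.8)
c=eyes.camera_info("wrist");im,d=eyes.get_image("wrist");cv2.imwrite("pics/w6.png",im[:,:,::-1])
P=cloud(d,c);X,Y,Z=P.transpose(2,0,1);s=get_state();L=(P-s["position"])@rot(s)
# block shoulders visible beyond the tube end (tool x>.03)
m=(Z>.064)&(Z<.074)&(abs(L[...,1])<.05)&(abs(L[...,0])<.07)
q=L[m];print(len(q))
for x in np.arange(.02,.06,.005):
    t=q[abs(q[:,0]-x)<.002]
    if len(t)>5: print(x.round(3),np.percentile(t[:,1],[1,99]).round(4),len(t))
hsv=cv2.cvtColor(im,cv2.COLOR_RGB2HSV);g=(hsv[...,0]>=18)&(hsv[...,0]<32)&(hsv[...,1]>115)&(L[...,2]<.05)&(abs(L[...,1])<.03)&(L[...,2]>-.03)
t=L[g];print("tube y",[np.percentile(t[abs(t[:,0]-x)<.003][:,1],[1,99]).round(4) for x in(.02,.04)],"x",np.percentile(t[:,0],99.5))
```

```text
tcp [0.5683 0.2196 0.1305] yaw 79.6 F [-0.96  0.11 -7.39] t 11.3167 -> row [-0.04  0.3   1.1 ] -0.03
2935
0.02 [0.0337 0.04  ] 114
0.025 [0.0339 0.0397] 110
0.03 [0.0337 0.0397] 119
0.035 [0.0326 0.0398] 123
0.04 [-0.0238  0.0395] 271
0.045 [-0.024   0.0397] 612
0.05 [-0.0238  0.0393] 503
tube y [array([-0.0235,  0.0224]), array([-0.0234,  0.0221])] x 0.04685623704429452
```

View pics/w6.png

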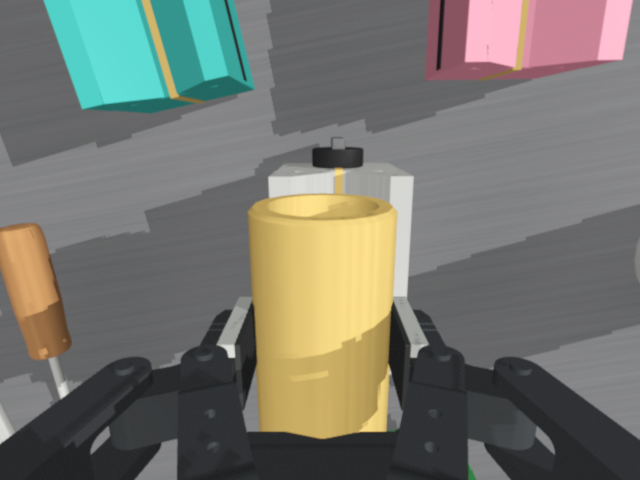

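The wrist view shows the tube about 8 mm off the block centre (block cols 272-411, tube 250-395). The arm hadn't settled, so I'll settle and re-measure.

Call:
drive_tool:
  rows:
    - [0,0,0,0]
    - [0,0,0,0]
    - [0,0,0,0]
    - [0,0,0,0]
    - [0,0,0,0]
    - [0,0,0,0]
    - [0,0,0,0]
    - [0,0,0,0]

```text
clock: 12.03
position: [0.5703, 0.2209, 0.1334]
ee_rot: [0.0, 0.09, 0.996, 0.0]
contact_force: [-0.4, -0.6, -7.1]
width: 0.0469
gripper_force: 100.1
```

```bash
cat > al.py <<'E'
from h import *
goto([.5705,.2268,.103],79.8)
s=get_state();c=eyes.camera_info("wrist");im,d=eyes.get_image("wrist")
P=cloud(d,c);X,Y,Z=P.transpose(2,0,1);L=(P-s["position"])@rot(s)
m=(Z>.064)&(Z<.074)&(abs(L[...,1])<.05)&(abs(L[...,0])<.07);q=L[m]
for x in(.043,.047):
    t=q[abs(q[:,0]-x)<.002];print("block y",np.percentile(t[:,1],[1,99]).round(4),np.percentile(t[:,1],[1,99]).mean().round(4))
print("block end x",np.percentile(q[:,0],99.5).round(4))
hsv=cv2.cvtColor(im,cv2.COLOR_RGB2HSV);g=(hsv[...,0]>=18)&(hsv[...,0]<32)&(hsv[...,1]>115)&(L[...,2]<.05)&(abs(L[...,1])<.03)&(L[...,2]>-.03)
t=L[g];print("tube y",[np.percentile(t[abs(t[:,0]-x)<.003][:,1],[1,99]).mean().round(4) for x in(.02,.04)],"x end",np.percentile(t[:,0],99.5).round(4),"top z",np.percentile((t@rot(s).T+s["position"])[:,2],97).round(4))
r=(X>.47)&(X<.64)&(m)&(L[...,1]>.02);e=L[r];bins=[np.percentile(e[abs(e[:,0]-x)<.003][:,1],98) for x in(0.02,.03,.04,.05) if (abs(e[:,0]-x)<.003).sum()>10];print("right edge",np.round(bins,4))
E
python3 al.py
```

```text
tcp [0.5703 0.2209 0.1334] yaw 79.63 F [-0.43 -0.65 -7.1 ] t 12.0333 -> row [0.03 0.23 1.22] -0.03
block y [-0.025   0.0383] 0.0066
block y [-0.025   0.0385] 0.0067
block end x 0.0517
tube y [np.float64(0.0002), np.float64(0.0002)] x end 0.0458 top z 0.1426
right edge [0.0388 0.0386 0.0385 0.0383]
```

Call:
drive_tool:
  rows:
    - [0,0.26,0,-0.1]
    - [0,0.26,0.2,-0.1]
    - [0,0.26,0.4,-0.1]
    - [0,0.26,0.6,-0.1]
    - [0,0.26,0.8,-0.1]
    - [0,0.26,0.95,-0.1]
    - [0,0.26,1.05,-0.1]
    - [0,0.26,1.1,-0.1]

```text
clock: 12.75
position: [0.5711, 0.2271, 0.1051]
ee_rot: [-0.0, 0.085, 0.996, -0.0]
contact_force: [1.0, 0.4, -6.2]
width: 0.0469
gripper_force: 100.4
```

Call:
drive_tool:
  rows:
    - [0,0,0,0]
    - [0,0,0,0]
    - [0,0,0,0]
    - [0,0,0,0]
    - [0,0,0,0]
    - [0,0,0,0]
    - [0,0,0,0]
    - [0,0,0,0]

```text
clock: 13.42
position: [0.5715, 0.2273, 0.1059]
ee_rot: [0.0, 0.085, 0.996, 0.0]
contact_force: [0.4, -0.1, -8.2]
width: 0.0462
gripper_force: 100.4
```

```bash
python3 al.py
```

```text
tcp [0.5715 0.2273 0.1059] yaw 80.23 F [ 0.41 -0.1  -8.2 ] t 13.4167 -> row [ 0.03 -0.03  0.12] 0.07
block y [-0.0308  0.0323] 0.0007
block y [-0.031   0.0322] 0.0006
block end x 0.0519
tube y [np.float64(0.0002), np.float64(0.0003)] x end 0.0458 top z 0.1151
right edge [0.0324 0.0327 0.0326 0.0324]
```

Aligned within 0.5 mm. Lowering slowly.

Call:
drive_tool:
  rows:
    - [0,0,0.03,0]
    - [0,0,0.06,0]
    - [0,0,0.09,0]
    - [0,0,0.12,0]
    - [0,0,0.15,0]
    - [0,0,0.18,0]
    - [0,0,0.2,0]
    - [0,0,0.2,0]

```text
clock: 14.13
position: [0.5714, 0.2272, 0.1007]
ee_rot: [-0.0, 0.085, 0.996, -0.0]
contact_force: [-0.4, 0.3, -6.9]
width: 0.0467
gripper_force: 100.4
```

Call:
drive_tool:
  rows:
    - [0,0,0.01,0]
    - [0,0,0.02,0]
    - [0,0,0.03,0]
    - [0,0,0.04,0]
    - [0,0,0.05,0]
    - [0,0,0.06,0]
    - [0,0,0.06,0]
    - [0,0,0.06,0]

```text
clock: 14.8
position: [0.5714, 0.2273, 0.0993]
ee_rot: [-0.0, 0.085, 0.996, 0.0]
contact_force: [1.2, 0.5, -6.3]
width: 0.0466
gripper_force: 100.4
```

Call:
drive_tool:
  rows:
    - [0,0,0.01,0]
    - [0,0,0.02,0]
    - [0,0,0.03,0]
    - [0,0,0.04,0]
    - [0,0,0.04,0]
    - [0,0,0.04,0]
    - [0,0,0.04,0]
    - [0,0,0.04,0]

```text
clock: 15.47
position: [0.5715, 0.2272, 0.0987]
ee_rot: [0.0, 0.085, 0.996, 0.0]
contact_force: [-1.4, -1.6, -2.9]
width: 0.0464
gripper_force: 100.6
```

Call:
drive_tool:
  rows:
    - [0,0,0.01,0]
    - [0,0,0.02,0]
    - [0,0,0.03,0]
    - [0,0,0.04,0]
    - [0,0,0.04,0]
    - [0,0,0.04,0]
    - [0,0,0.04,0]
    - [0,0,0.04,0]

```text
clock: 16.13
position: [0.5715, 0.2273, 0.0986]
ee_rot: [0.0, 0.085, 0.996, 0.0]
contact_force: [-3.8, -2.3, 5.2]
width: 0.0466
gripper_force: 101.8
```

Contact: the force is rising at about 8 N per mm. Pressing to about 20 N.

Call:
drive_tool:
  rows:
    - [0,0,0.01,0]
    - [0,0,0.02,0]
    - [0,0,0.03,0]
    - [0,0,0.04,0]
    - [0,0,0.05,0]
    - [0,0,0.06,0]
    - [0,0,0.06,0]
    - [0,0,0.06,0]

```text
clock: 16.8
position: [0.5715, 0.2273, 0.0985]
ee_rot: [0.001, 0.085, 0.996, 0.0]
contact_force: [-6.3, -2.3, 13.3]
width: 0.0469
gripper_force: 102.7
```

Run:
```python
exec(open("al.py").read())
print(get_state()["contact_force"],get_state()["moment"])
c=eyes.camera_info("scene");im,d=eyes.get_image("scene");P=cloud(d,c);X,Y,Z=P.transpose(2,0,1)
for nm,y0,sg in(("L",-.163,1),("R",-.297,-1)):
    f=(abs(X-.59)<.07)&((Y-y0)*sg>.008)&((Y-y0)*sg<.07)&(Z>.03)&(Z<.17);print(nm,180-np.degrees(np.arctan(np.polyfit((Y[f]-y0)*sg,Z[f],1)[0])))
cv2.imwrite("pics/s7.png",cv2.resize(im[120:320,250:470,::-1],(660,600),interpolation=cv2.INTER_CUBIC))
```

```text
tcp [0.5715 0.2273 0.0985] yaw 80.22 F [-6.34 -2.31 13.27] t 16.8 -> row [ 0.04 -0.02 -0.18] 0.07
block y [-0.0309  0.0323] 0.0007
block y [-0.031   0.0323] 0.0006
block end x 0.0519
tube y [np.float64(0.0002), np.float64(0.0002)] x end 0.0458 top z 0.1077
right edge [0.0324 0.0325 0.0325 0.0324]
[-5.51057733 -2.89723112 13.48730658] [-0.38954835  0.91985942 -0.14164143]
L 155.92040245357512
R 159.2897919928906
```

View pics/s7.png

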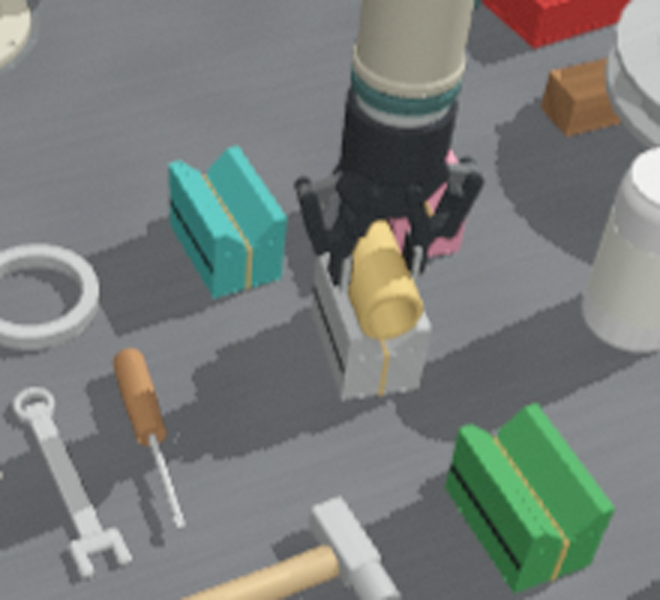

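The scene view shows the sleeve lying along the grey V with both flaps still back. I'll press a little more, let it settle, and hand in.

Call:
drive_tool:
  rows:
    - [0,0,0.01,0]
    - [0,0,0.02,0]
    - [0,0,0.03,0]
    - [0,0,0.04,0]
    - [0,0,0.05,0]
    - [0,0,0.05,0]
    - [0,0,0.05,0]
    - [0,0,0.05,0]

```text
clock: 17.57
position: [0.5715, 0.2272, 0.0985]
ee_rot: [0.001, 0.085, 0.996, 0.0]
contact_force: [-6.7, -2.7, 19.2]
width: 0.0467
gripper_force: 103.4
```

Call:
drive_tool:
  rows:
    - [0,0,0,0]
    - [0,0,0,0]
    - [0,0,0,0]
    - [0,0,0,0]
    - [0,0,0,0]
    - [0,0,0,0]
    - [0,0,0,0]
    - [0,0,0,0]

```text
clock: 18.23
position: [0.5715, 0.2272, 0.0985]
ee_rot: [0.001, 0.085, 0.996, 0.0]
contact_force: [-7.5, -3.0, 19.0]
width: 0.0468
gripper_force: 103.4
```

```bash
python3 -c "
from rig import order
print(order.sign_off())"
```

```text
the job is handed in; nothing more can be done
None
```

I handed the job in at about 18 s: both flaps are folded back (about 2.7 rad), the sleeve lies centred in the grey V-block, and the gripper is pressing it down with about 19 N; the bush was not touched, and sign-off returned no verdict.

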